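# Refit the valve plate and head on a twin-cylinder compressor pump

### The job

One cylinder of this compressor pump stands open: slide the loose valve plate (brass-coloured bar upwards) over its four studs until it lies fully down on the cylinder, then slide the loose cylinder head (round boss upwards) over the same four studs until it is fully down on the plate. Let go of both, and leave the other things on the bench where they are.

Things in the scene. Friction and masses are not known exactly. Their poses are not given: they have to be found in the camera images.
- cylinder_face (a point): Centre of the open cylinder's bright 92 x 74 mm top face (50 mm bore), where the valve plate must lie. z = out of the face along the studs, leaning 35 deg (0.61 rad) from vertical; x = level, along the face's 92 mm side; y = up the slope. Studs: four, 8 mm thick, at x = +-35, y = +-27 mm, standing 34 mm out of the face, the last 6 mm tapered to 4 mm.
- plate_center (a point): Centre (half-way up) of the loose valve plate lying on a 3 mm dark mat, bar up, any yaw: steel, 92 (x) x 74 (y) x 6 mm, four 11 mm holes at x = +-35, y = +-27 mm. On top a brass-coloured bar, 56 (x) x 14 (y) x 12 mm: grip it there, across the 14 mm. 18 mm high in all; this point is 9 mm above its underside. z = up. A half turn about z makes no difference. 0.3 kg.
- head_center (a point): Centre (half-way up) of the loose aluminium head, 58 mm high, lying boss up, any yaw: flange 92 (x) x 74 (y) x 14 mm, four 11 mm holes at x = +-35, y = +-27 mm; finned chamber 68 x 40 x 18 mm on it; on that a round boss, diameter 30, height 26 mm, to grip. The hollow underneath takes in the plate's bar. z = up. A half turn about z makes no difference. 0.4 kg.
- plate_bottom (a point): Centre of the valve plate's underside; same axes as plate_center.
- head_bottom (a point): Centre of the cylinder head's underside; same axes as head_center.
- plate_top (a point): Point on the open cylinder's axis 6 mm out from its face: where the middle of the head's underside must come to lie on the plate. Same axes as cylinder_face.
- filter_center (a point): Middle of a loose black air filter standing on the bench, 58 mm in diameter, 48 mm high; to be left alone.
- dish_center (a point): Steel dish with the head nuts, 86 mm in diameter, 20 mm high; to be left alone.
- wrench_center (a point): Middle of a 190 mm spanner lying flat on the bench; to be left alone.
- oil_center (a point): Middle of a black oil bottle standing on the bench, 58 mm in diameter, 150 mm high; to be left alone.
- pump: The dark compressor pump, bolted down, not loose; origin at the middle of its foot on the bench (foot 150 x 170 mm). Two finned cylinders in a V, leaning to its -y (the open one) and +y (complete with head and black air filter); shaft stub along +x. Highest point about 300 mm.
There are look-alikes about, which are no part of the job. What is shaped like the part that bears plate_center but blue or green is not meant.

How it is judged:
By the outcome, as a careful person would: the job done as asked, in the order asked, and still so for the second after the job is handed in, with the robot touching nothing.
It also fails if it takes over 72 s, if anything falls off the work surface, if the arm or the gripper's body presses on something with over 40 N, if the wrist force passes 120 N, or if a joint passes its speed limit or range.

### The arm

A 6-joint arm with a two-finger parallel gripper is mounted at the origin on the work surface. World frame = base frame: x ahead of the robot, y to its left, z up, the work surface at z = 0. Lengths are in m, angles in rad, forces in N, time in s.
With the tool pointing down it reaches from about 0.35 to 0.975 m from the base axis. Payload 4.9 kg.
Tool frame: the origin (TCP) lies on the centre line of the jaws, within the pads' length; the fingertips stand 14 mm ahead of it and the grasp point (between the pads) lies 5 mm behind it (manip.nose_length is the distance from the TCP to the fingertips, in m); z points along the fingers, y is the line along which they close (so a half turn about z gives the same grasp; the last joint's range is limited). The gripper opens to 85 mm and grips with 20 to 120 N. Pads are 22 mm wide; open, the fingers measure 114 mm over their backs; the gripper's body (76 mm by 85 mm) begins 54 mm behind the grasp point. The pads swing forward as they close: fully open they stand 13 mm farther back than shut.
Start: joints at [1.015, 0.053, 1.613, -0, 1.476, -0.119], TCP at [0.264, 0.566, 0.245] pointing down, gripper open.
Joint ranges: [-3.01, 3.01], [-1.01, 2.22], [0.06, 2.58], [-1.02, 4.17], [0.09, 2.62], [-3.14, 3.14]. Speed limits (rad/s): [2.57, 2.57, 3.14, 3.14, 3.14, 3.14].

### API

Orientations are given as a unit quaternion [w, x, y, z].
In Python, from plant import manip, imaging gives the robot as it stands.
- The arm moves only by the tool play_rows, never from a script. Its argument "commands" is a list of rows, each a list of 6 numbers: the shift along the tool's x, y, z in mm, then the turn, a rotation vector about the tool's x, y, z in degrees. A call has 1 to 5 rows; each row shifts and turns the commanded pose from where the row before left it, along the tool's axes as they then stand; what a row does not reach is not made up. A row lasts 1/12 s, in which the tool goes at most 41.7 mm and 7.16 degrees, less where a joint would pass 70% of its speed; a pose out of reach is approached as far as the arm can. A call is refused whole if a number of a shift passes 41.7 or a number of a turn 7.16, either way. A call with a gripper value outside its range is refused whole. "hand" is the finger opening in mm, from 0 to 85.4, set as the call begins (left out, the last holds). The fingers move at their own pace and stop on an object; the grip force is fixed at half the most. Time passes only in rows, so rows that do not move let the fingers close. It gives the time, the measured TCP pose, the force, the opening and the grip force at its end, in the units of the state.
- manip.state(): the state, without advancing time (a new reading comes with each control period).
- imaging.grab_frame(name): name is "scene" or "top"; returns a dict with "image" (400x640x3 uint8, red, green, blue), "fx", "fy", "cx", "cy" (pixels), "R" (3x3) and "t" (3): a world point X has camera coordinates R X + t. Camera axes: x right, y down, z forward; pixel columns grow to the right and rows downward; lengths in m; the calibration is good to about 2 mm. A picture is of the moment at which its call begins. There is no depth.
- manip.job_done(): hands the job in; it is judged then, once.
The state is a dict: "time": time; "joint_pos": joint angles; "joint_vel": joint speeds; "joint_efforts": joint torques, N m; "tool_pos": TCP position; "tool_rot": TCP orientation; "contact_force": force on the tool from outside, world axes, zero at the start; "ft_torque": the same for the moment, N m; "gripper_width": opening from 0.0 (shut) to 1.0 (fully open); "grasp_force": force on a finger pad.
Only numpy, scipy, OpenCV 4.12 (cv2) and the standard library are available. Lean on these libraries where they do the work, as an engineer would, in place of code of your own. Each camera call takes 0.05 s, during which the arm holds its last target. There are 200 camera calls.

## Working session

There is one attempt and no reset: what is moved stays moved. The work goes in short steps, Python scripts to look and compute and a tool call to move; the robot and the scene stay as the last step left them, time stands still between calls to the robot, and variables do not carry over. Pictures are saved under pics/ and viewed, at most 12 in all, crops included, and the job is handed in when it is done.

Besides the shell and the picture viewer there is one more tool, called as name(argument=value, ...), one argument or row to a line, values as JSON. play_rows: Moves the arm, as the interface text tells. Its arguments: {"type":"object","properties":{"commands":{"type":"array","items":{"type":"array","items":{"type":"number"}}},"hand":{"type":"number"}},"required":["commands"]}

```bash
ls; mkdir -p pics
python3 - <<'E'
from plant import manip, imaging
import cv2,pickle
s=manip.state();print({k:s[k] for k in("time","tool_pos","tool_rot","contact_force","gripper_width")})
for n in("scene","top"):
    f=imaging.grab_frame(n);pickle.dump(f,open(f"{n}0.pkl","wb"))
    cv2.imwrite(f"pics/{n}0.png",f["image"][:,:,::-1]);print(n,f["fx"],f["cx"],f["cy"],f["R"],f["t"])
E
```

```text
pics
{'time': 0.0, 'tool_pos': array([0.26407033, 0.56581672, 0.24407769]), 'tool_rot': array([-3.40700842e-04,  2.16654215e-01,  9.76247884e-01, -9.50745757e-04]), 'contact_force': array([ 0.51032726, -0.21399678, -1.4334432 ]), 'gripper_width': 0.9950618474732833}
scene 374.44698706531875 322.7463125199497 199.66170257004399 [[ 0.11971895  0.99279872  0.0042523 ]
 [ 0.84349521 -0.09945399 -0.52784916]
 [-0.52362506  0.06678034 -0.84932749]] [-0.1023961  -0.3645082   1.68502125]
top 394.05675198957476 318.1579444350838 200.18461057264648 [[-1.38565540e-04 -9.99984531e-01 -5.56045376e-03]
 [-9.88433524e-01  9.80229690e-04 -1.51651598e-01]
 [ 1.51654703e-01  5.47512522e-03 -9.88418370e-01]] [0.05556252 0.57905431 1.37917467]
```

View pics/top0.png

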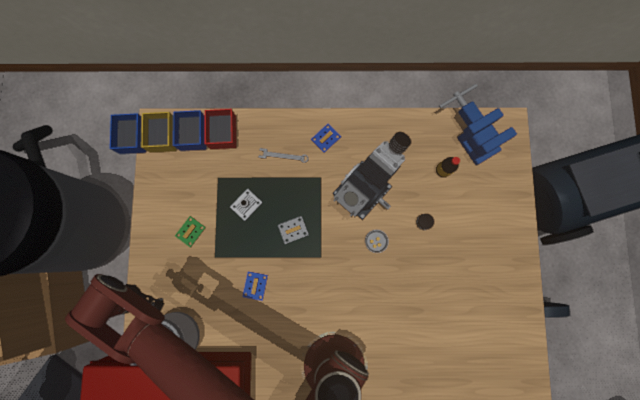

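View pics/scene0.png

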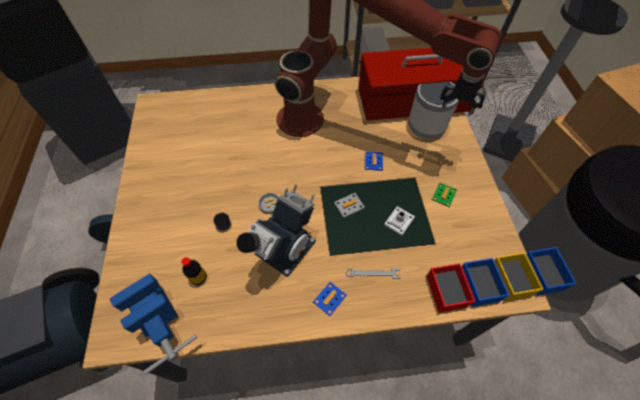

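Candidates for the plate in the top view: steel with brass bar (293,230), blue (326,138), blue (255,286) and green (190,231). I choose the steel one on the mat. The head is at (246,204) and the pump around (365,185). I'll check these in close crops.

Run:
```python
import cv2,pickle,numpy as np
t=pickle.load(open("top0.pkl","rb"))["image"];s=pickle.load(open("scene0.pkl","rb"))["image"]
def c(im,x,y,w,h,k):return cv2.resize(im[y:y+h,x:x+w],None,fx=k,fy=k,interpolation=cv2.INTER_CUBIC)
# top: parts and pump; scene : parts and pump
a=np.hstack([c(t,225,180,100,75,4),c(t,320,150,100,75,4)])
b=np.hstack([c(s,325,165,100,75,4),c(s,240,180,100,75,4)])
cv2.imwrite("pics/crop1.png",np.vstack([a,b])[:,:,::-1])
```

```text
(no output)
```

View pics/crop1.png

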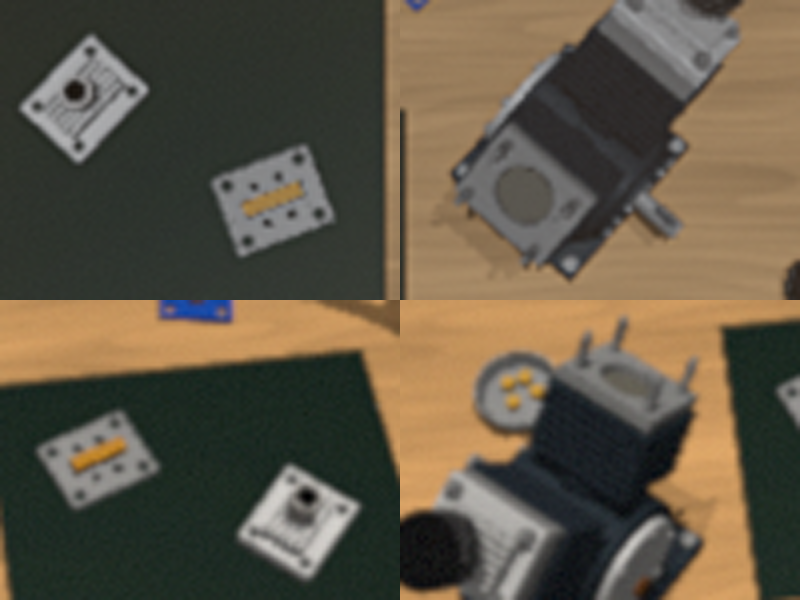

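```bash
cat > h.py <<'E'
import numpy as np,cv2,pickle
from scipy.optimize import least_squares
from scipy.spatial.transform import Rotation as Ro
th=np.radians(35)
def proj(f,X):
    c=X@f["R"].T+f["t"];return np.c_[f["fx"]*c[:,0]/c[:,2]+f["cx"],f["fy"]*c[:,1]/c[:,2]+f["cy"]]
def flatR(yaw):return Ro.from_euler("z",yaw).as_matrix()
def cylR(yaw): # yaw = heading of face x axis
    x=np.array([np.cos(yaw),np.sin(yaw),0]);z=np.array([0,0,1.]);d=np.cross(x,z)
    n=np.sin(th)*d+np.cos(th)*z;return np.c_[x,np.cross(n,x),n]
rect=lambda a,b,z:np.array([[-a,b,z],[a,b,z],[a,-b,z],[-a,-b,z]])/1e3
def q2R(q):return Ro.from_quat(np.r_[q[1:],q[0]]).as_matrix()
def plan(s,R,p,n,p0=None,hold=None):
    """n equal rows in tool axes from measured pose to R,p (TCP)"""
    R0=q2R(s["tool_rot"]);p0=np.array(s["tool_pos"])
    w=Ro.from_matrix(R0.T@R).as_rotvec();rows=[];st=Ro.from_rotvec(w/n).as_matrix();dp=(p-p0)/n;Rk=R0
    for k in range(n):
        rows.append(np.r_[Rk.T@dp*1e3,np.degrees(w)/n].round(1));Rk=Rk@st
    return np.array(rows)
E
python3 - <<'E'
from h import *
from plant import manip
print([d for d in dir(manip) if d[0]!='_'],manip.nose_length)
F={n:pickle.load(open(n+"0.pkl","rb")) for n in("top","scene")};T,S=F["top"],F["scene"]
u=lambda L,ox,oy,cx,cy:(np.array(L,float)-[cx,cy]+.5)/4-.5+[ox,oy]
def fit(obs,cyl,z,x0):
    def res(p):
        R=cylR(p[2]) if cyl else flatR(p[2]);o=np.r_[p[:2],p[3] if cyl else z]
        return np.concatenate([(proj(f,P@R.T+o)-uv).ravel() for f,P,uv in obs])
    r=least_squares(res,x0,loss="soft_l1",x_scale=.1);print(r.x.round(4),np.degrees(r.x[2]).round(1),"rms px",np.sqrt(np.mean(res(r.x)**2)).round(2));print(res(r.x).round(1));return r.x
# points order: (-,+),(+,+),(+,-),(-,-); bottom at mat z=3mm
pl=fit([(T,rect(46,37,6),u([(211,181),(306,144),(334,222),(240,257)],225,180,0,0)),(T,rect(35,27,6),u([(227,186),(298,158),(319,214),(247,241)],225,180,0,0)),
 (S,rect(46,37,6),u([(160,168),(78,209),(37,155),(122,110)],325,165,0,0))],0,.003,[.5,.1,-1.2])
hd=fit([(T,rect(35,27,14),u([(91,51),(131,91),(78,147),(38,106)],225,180,0,0)),(T,rect(46,37,14),u([(91,34),(149,90),(80,164),(19,106)],225,180,0,0)),
 ],0,.003,[.5,.2,-2.3])
hd2=fit([(S,rect(46,37,14),u([(308,275),(238,235),(290,163),(361,205)],325,165,0,0))],0,.003,hd)
cy=fit([(T,rect(46,37,0),u([(510,122),(600,190),(535,265),(455,190)],320,150,400,0)),(T,np.zeros((1,3)),u([(524,195)],320,150,400,0)),
 (S,rect(46,37,0),u([(648,420),(552,375),(605,345),(695,395)],240,180,400,300)),
 (S,rect(35,27,34),u([(657,385),(585,337),(622,320),(692,362)],240,180,400,300))],1,0,[.55,0,-2.2,.2])
pickle.dump((pl,hd,cy),open("fit.pkl","wb"))
ims=[]
for f,w1,w2 in((T,(225,180),(320,150)),(S,(325,165),(240,180))):
    for wx,wy in(w1,w2):
        im=cv2.resize(f["image"][wy:wy+75,wx:wx+100],None,fx=4,fy=4,interpolation=cv2.INTER_CUBIC)
        def dr(X,c,closed=True):
            cv2.polylines(im,[np.round(((proj(f,X)-[wx,wy]+.5)*4-.5)*8).astype(int)],closed,c,1,cv2.LINE_AA,3)
        for p,zs,c in((pl,(6,),(255,0,0)),(hd,(0,14),(0,255,0))):
            for z in zs:
                dr(rect(46,37,z)@flatR(p[2]).T+[p[0],p[1],.003],c)
        a=np.linspace(0,6.28,40)
        dr(np.c_[.015*np.cos(a),.015*np.sin(a),0*a+.058]+[hd[0],hd[1],.003],(255,255,0))
        R=cylR(cy[2]);o=[cy[0],cy[1],cy[3]];dr(rect(46,37,0)@R.T+o,(255,0,0))
        dr(np.c_[.025*np.cos(a),.025*np.sin(a),0*a]@R.T+o,(255,0,0))
        for b,t in zip(rect(35,27,0),rect(35,27,34)):dr(np.array([b,t])@R.T+o,(0,255,0),False)
        ims.append(im)
cv2.imwrite("pics/ov.png",np.vstack([np.hstack(ims[:2]),np.hstack(ims[2:])])[:,:,::-1])
E
```

```text
['IKError', 'job_done', 'nose_length', 'state'] 0.014
[ 0.4758  0.1485 -1.1967] -68.6 rms px 0.41
[ 0.1 -0.1 -0.3  0.  -0.  -0.8 -0.  -0.3 -0.2  0.1 -0.1  0.1 -0.  -0.2
  0.1  0.1 -0.  -0.  -0.4 -0.4  0.3 -1.6 -0.5  0.2]
[ 0.5682  0.3221 -2.3641] -135.5 rms px 2.27
[-2.8  0.2  0.2  3.5  2.7 -0.2 -0.3 -3.4 -2.8  0.5 -0.3  4.   2.2 -0.4
  0.5 -3.6]
[ 0.5665  0.3226 -2.4396] -139.8 rms px 2.57
[ 1.9 -0.3 -0.6 -5.3 -1.6  0.2  0.5  4.2]
[ 0.5608 -0.0515 -2.2819  0.2087] -130.7 rms px 0.87
[-0.3  0.3 -0.3  2.   2.3 -0.6  0.6 -0.2  0.7 -0.4  0.5  1.4  1.  -1.3
 -0.   0.3  0.1  0.9  0.3 -1.5  0.2 -0.  -0.2  0.1 -0.2 -0.3]
```

View pics/ov.png

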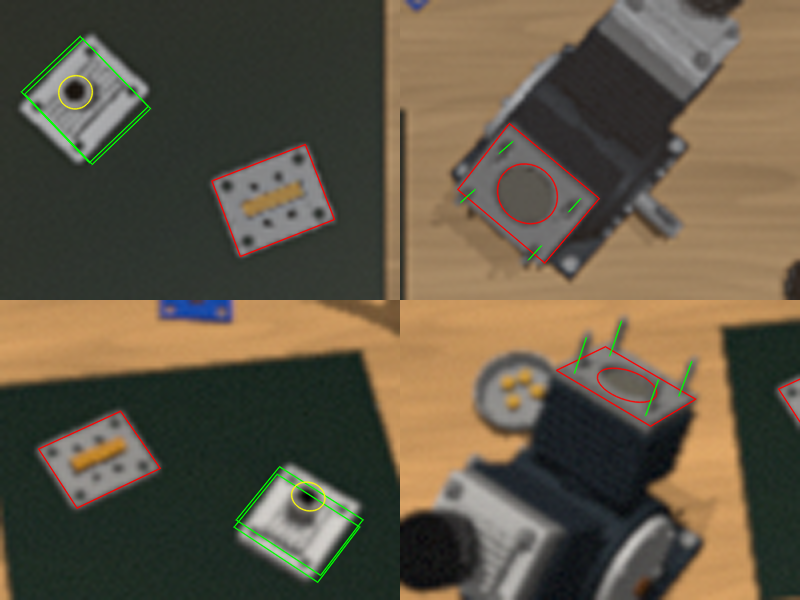

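The plate (293,230) is the steel one with the brass bar, and its outline fits well. The cylinder also fits roughly. For the head I had swapped the long and short sides, so I'll fix that and refine all three on image edges.

```bash
cat >> h.py <<'E'
from scipy.ndimage import map_coordinates
def grad(f):
    g=cv2.GaussianBlur(f["image"],(0,0),.8).astype(float);gx=cv2.Sobel(g,-1,1,0);gy=cv2.Sobel(g,-1,0,1)
    return np.sqrt((gx**2+gy**2).max(2))
def line(P,n=40):
    P=np.vstack([P,P[:1]]);return np.vstack([a+(b-a)*np.linspace(.05,.95,n)[:,None] for a,b in zip(P[:-1],P[1:])])
def refine(x0,items,pose):
    """maximise gradient along outlines; items: (frame,points)"""
    from scipy.optimize import minimize
    G={id(f):grad(f) for f,_ in items};sc=np.array([.003,.003,.03,.003])[:len(x0)]
    def cost(q):
        R,o=pose(x0+q*sc);return -sum(map_coordinates(G[id(f)],proj(f,P@R.T+o)[:,::-1].T,order=1).mean() for f,P in items)
    r=minimize(cost,np.zeros(len(x0)),method="Nelder-Mead",options=dict(initial_simplex=np.vstack([np.zeros(len(x0)),np.eye(len(x0))]),xatol=.01,fatol=.01))
    return x0+r.x*sc,cost(0*r.x),r.fun
E
python3 - <<'E'
from h import *
T,S=[pickle.load(open(n+"0.pkl","rb")) for n in("top","scene")]
pl,_,cy=pickle.load(open("fit.pkl","rb"))
u=lambda L,ox,oy:(np.array(L,float)+.5)/4-.5+[ox,oy]
obs=[(T,rect(35,27,14),u([(131,91),(78,147),(38,106),(91,51)],225,180)),(T,rect(46,37,14),u([(149,90),(80,164),(19,106),(91,34)],225,180)),
 (S,rect(46,37,14),u([(238,235),(290,163),(361,205),(308,275)],325,165))]
def res(p):return np.concatenate([(proj(f,P@flatR(p[2]).T+[p[0],p[1],.003])-uv).ravel() for f,P,uv in obs])
r=least_squares(res,[.568,.322,-2.36+1.57],loss="soft_l1");hd=r.x;print("head",hd,res(hd).round(1))
fl=lambda p:(flatR(p[2]),np.r_[p[:2],.003]);cp=lambda p:(cylR(p[2]),np.r_[p[:2],p[3]])
a=np.linspace(0,6.28,60,endpoint=False);ci=lambda r,z:np.c_[r*np.cos(a),r*np.sin(a),0*a+z]/1e3
for nm,x,pose,lst in(("plate",pl,fl,[line(rect(46,37,6))]),("head",hd,fl,[line(rect(46,37,14)[[1,2,3]])[:80] ,ci(15,58)]),("cyl",cy,cp,[line(rect(46,37,0)),ci(25,0)])):
    for fr in([T],[S],[T,S]):
        if nm=="cyl" and len(fr)<2:continue
        print(nm,len(fr),refine(x,[(f,P) for f in fr for P in lst],pose))
E
```

```text
head [ 0.56856701  0.32211747 -1.0523995 ] [-23.5   0.2   6.5 -23.1  23.4  -0.3  -6.6  22.9 -31.9  -0.4   7.3 -31.1
  32.1   0.6  -8.   30.9  31.2  -3.2  -0.1  27.9 -31.3   3.1   0.1 -27. ]
plate 1 (array([ 0.47597245,  0.14846321, -1.20720518]), np.float64(-210.7821105680267), np.float64(-211.0941554337175))
plate 1 (array([ 0.47593021,  0.14700985, -1.2041164 ]), np.float64(-232.76373418036715), np.float64(-236.49517546524777))
plate 2 (array([ 0.47596545,  0.1479494 , -1.20574393]), np.float64(-443.54584474839385), np.float64(-445.3351691931661))
head 1 (array([ 0.56825898,  0.31897343, -0.73857095]), np.float64(-305.6888190698545), np.float64(-441.35625122465376))
head 1 (array([ 0.57111078,  0.3166439 , -0.74899085]), np.float64(-378.80664067583723), np.float64(-544.2568814937235))
head 2 (array([ 0.5696208 ,  0.31791283, -0.7455862 ]), np.float64(-684.4954597456917), np.float64(-957.995991454466))
cyl 2 (array([ 0.55912414, -0.04807553, -2.32898146,  0.21273176]), np.float64(-393.68021300498924), np.float64(-455.3558420642679))
```

Run:
```python
from h import *
from plant import manip
T,S=[pickle.load(open(n+"0.pkl","rb")) for n in("top","scene")]
pl,_,cy=pickle.load(open("fit.pkl","rb"))
fl=lambda p:(flatR(p[2]),np.r_[p[:2],.003]);cp=lambda p:(cylR(p[2]),np.r_[p[:2],p[3]])
a=np.linspace(0,6.28,60,endpoint=False);ci=lambda r,z,x=0,y=0:np.c_[x+r*np.cos(a),y+r*np.sin(a),0*a+z]/1e3
hl=[line(rect(46,37,14))]+[ci(5.5,14,x,y) for x in(-35,35) for y in (-27,27)]
hd0=np.array([.5695,.3190,-.76])
for fr in([T],[S],[T,S]): hd,c0,c1=refine(hd0,[(f,P) for f in fr for P in hl],fl);print("head",hd,c0,c1)
for lst in([line(rect(46,37,0))],[ci(25,0)],[line(rect(46,37,0)),ci(25,0),ci(2,34,35,27),ci(2,34,-35,27),ci(2,34,35,-27),ci(2,34,-35,-27)]):
    for c in(cy,np.array([ .5591,-.0481,-2.329,.2127])):print("cyl",refine(c,[(f,P) for f in(T,S) for P in lst],cp))
R=flatR(pl[2])@np.diag([1,-1,-1.]) # tool x along plate x, z down
R=R@np.diag([-1,-1,1.])
print(plan(manip.state(),R,np.array([.4759,.148,.12]),12),R)
```

```text
head [ 0.56889846  0.32255519 -0.77060694] -758.2827976768541 -818.7572579938477
head [ 0.58491086  0.31884055 -0.80799225] -697.2781059061616 -1148.7610009654663
head [ 0.56494729  0.33418576 -0.70443959] -1455.560903583016 -1860.1717121998686
cyl (array([ 0.55983104, -0.04899532, -2.33927675,  0.21155592]), np.float64(-256.04587195046554), np.float64(-267.91901666833996))
cyl (array([ 0.55983476, -0.0489959 , -2.33935991,  0.2115377 ]), np.float64(-264.3540916324141), np.float64(-267.9188264029135))
cyl (array([ 0.5588136 , -0.04750646, -2.19987422,  0.21578487]), np.float64(-137.63434105452362), np.float64(-195.0233404484593))
cyl (array([ 0.55834799, -0.04739027, -1.85923671,  0.21969799]), np.float64(-190.97020669812284), np.float64(-199.22880649258917))
cyl (array([ 0.55978759, -0.04841279, -2.29485172,  0.21035766]), np.float64(-1381.6266308740564), np.float64(-1476.7280165995805))
cyl (array([ 0.55981979, -0.04839018, -2.29401181,  0.21035356]), np.float64(-1422.308305886676), np.float64(-1476.7207893798138))
[[-30.7 -24.1  10.4  -0.    0.    3.6]
 [-32.2 -22.1  10.4  -0.    0.    3.6]
 [-33.5 -20.   10.4  -0.    0.    3.6]
 [-34.7 -17.8  10.4  -0.    0.    3.6]
 [-35.8 -15.6  10.4  -0.    0.    3.6]
 [-36.7 -13.3  10.4  -0.    0.    3.6]
 [-37.5 -11.   10.4  -0.    0.    3.6]
 [-38.1  -8.6  10.4  -0.    0.    3.6]
 [-38.6  -6.1  10.4  -0.    0.    3.6]
 [-38.9  -3.7  10.4  -0.    0.    3.6]
 [-39.   -1.2  10.4  -0.    0.    3.6]
 [-39.    1.2  10.4  -0.    0.    3.6]] [[-0.36546538  0.93082493  0.        ]
 [ 0.93082493  0.36546538  0.        ]
 [ 0.          0.         -1.        ]]
```

play_rows(
  commands=[
    [-30.7, -24.1, 10.4, 0, 0, 3.6],
    [-32.2, -22.1, 10.4, 0, 0, 3.6],
    [-33.5, -20, 10.4, 0, 0, 3.6],
    [-34.7, -17.8, 10.4, 0, 0, 3.6],
    [-35.8, -15.6, 10.4, 0, 0, 3.6],
  ],
  hand=40,
)

```text
time: 0.52
tool_pos: [0.3529, 0.3906, 0.1923]
tool_rot: [-0.0, 0.368, 0.93, -0.0]
contact_force: [0.7, 0.2, -0.8]
gripper_width: 0.475
grasp_force: 0.0
```

play_rows(
  commands=[
    [-36.7, -13.3, 10.4, 0, 0, 3.6],
    [-37.5, -11, 10.4, 0, 0, 3.6],
    [-38.1, -8.6, 10.4, 0, 0, 3.6],
    [-38.6, -6.1, 10.4, 0, 0, 3.6],
    [-38.9, -3.7, 10.4, 0, 0, 3.6],
  ],
)

```text
time: 0.93
tool_pos: [0.4419, 0.2166, 0.1406]
tool_rot: [-0.0, 0.509, 0.861, -0.0]
contact_force: [0.1, 0.0, -0.1]
gripper_width: 0.469
grasp_force: 0.0
```

play_rows(
  commands=[
    [-39, -1.2, 10.4, 0, 0, 3.6],
    [-39, 1.2, 10.4, 0, 0, 3.6],
    [0, 0, 0, 0, 0, 0],
    [0, 0, 0, 0, 0, 0],
  ],
)

```text
time: 1.27
tool_pos: [0.4773, 0.1471, 0.1193]
tool_rot: [-0.001, 0.562, 0.827, -0.001]
contact_force: [0.7, -0.6, -0.5]
gripper_width: 0.462
grasp_force: 0.0
```

Run:
```python
from h import *
from plant import manip
s=manip.state();print(s["time"],s["tool_pos"],s["gripper_width"],s["joint_pos"].round(2))
R=flatR(-1.2055)@np.diag([-1,1,-1.])
print(plan(s,R,np.array([.4759,.148,.0245]),4))
```

```text
1.2667 [0.4772822  0.14714592 0.11929494] 0.4624456975315 [ 0.15 -0.14  2.01  0.    1.27 -0.23]
[[ 0.3 -0.2 23.7 -0.  -0.   0.2]
 [ 0.3 -0.2 23.7 -0.  -0.   0.2]
 [ 0.3 -0.2 23.7 -0.  -0.   0.2]
 [ 0.3 -0.2 23.7 -0.  -0.   0.2]]
```

play_rows(
  commands=[
    [0.5, -0.3, 30, 0, 0, 0.3],
    [0.5, -0.3, 30, 0, 0, 0.3],
    [0.4, -0.2, 28, 0, 0, 0.2],
    [0, 0, 6, 0, 0, 0],
    [0, 0, 0, 0, 0, 0],
  ],
)

```text
time: 1.68
tool_pos: [0.4738, 0.1507, 0.0244]
tool_rot: [-0.002, 0.566, 0.825, -0.002]
contact_force: [-0.5, 0.6, 1.1]
gripper_width: 0.47
grasp_force: 0.0
```

play_rows(
  commands=[
    [0, 0, 0, 0, 0, 0],
    [0, 0, 0, 0, 0, 0],
    [0, 0, 0, 0, 0, 0],
    [0, 0, 0, 0, 0, 0],
    [0, 0, 0, 0, 0, 0],
  ],
  hand=0,
)

```text
time: 2.1
tool_pos: [0.4778, 0.1507, 0.0289]
tool_rot: [0.001, 0.567, 0.824, 0.002]
contact_force: [-2.8, 0.7, 7.0]
gripper_width: 0.137
grasp_force: 60.5
```

play_rows(
  commands=[
    [0, 0, 0, 0, 0, 0],
    [0, 0, 0, 0, 0, 0],
    [0, 0, 0, 0, 0, 0],
  ],
)

```text
time: 2.35
tool_pos: [0.4777, 0.1507, 0.0289]
tool_rot: [0.001, 0.567, 0.824, 0.001]
contact_force: [-2.1, 1.1, 6.4]
gripper_width: 0.133
grasp_force: 60.5
```

play_rows(
  commands=[
    [0, 0, -15, 0, 0, 0],
    [0, 0, -30, 0, 0, 0],
    [0, 0, -40, 0, 0, 0],
    [0, 0, -40, 0, 0, 0],
    [0, 0, 0, 0, 0, 0],
  ],
)

```text
time: 2.77
tool_pos: [0.4815, 0.1509, 0.1615]
tool_rot: [0.006, 0.567, 0.824, 0.006]
contact_force: [1.9, -0.3, -0.8]
gripper_width: 0.139
grasp_force: 59.5
```

play_rows(
  commands=[
    [0, 0, 0, 0, 0, 0],
    [0, 0, 0, 0, 0, 0],
    [0, 0, 0, 0, 0, 0],
  ],
)

```text
time: 3.02
tool_pos: [0.4745, 0.1497, 0.1491]
tool_rot: [-0.002, 0.567, 0.824, -0.001]
contact_force: [-0.2, -0.3, -2.8]
gripper_width: 0.135
grasp_force: 59.4
```

Run:
```python
from h import *
from plant import manip,imaging
s=manip.state();print(s["time"],s["tool_pos"],s["tool_rot"],s["contact_force"])
ims=[]
for n in("top","scene"):
    f=imaging.grab_frame(n);pickle.dump(f,open(n+"1.pkl","wb"))
    c=proj(f,np.array([s["tool_pos"]]))[0].astype(int);print(c)
    x,y=c-[50,50];ims.append(cv2.resize(f["image"][y:y+100,x:x+100],None,fx=4,fy=4,interpolation=cv2.INTER_CUBIC));print(x,y)
cv2.imwrite("pics/g1.png",np.hstack(ims)[:,:,::-1])
```

```text
3.0167 [0.47451755 0.1497401  0.14905977] [-0.00153532  0.56659639  0.8239927  -0.00148429] [-0.18093633 -0.28254744 -2.82215876]
[289 226]
239 176
[352 183]
302 133
```

View pics/g1.png

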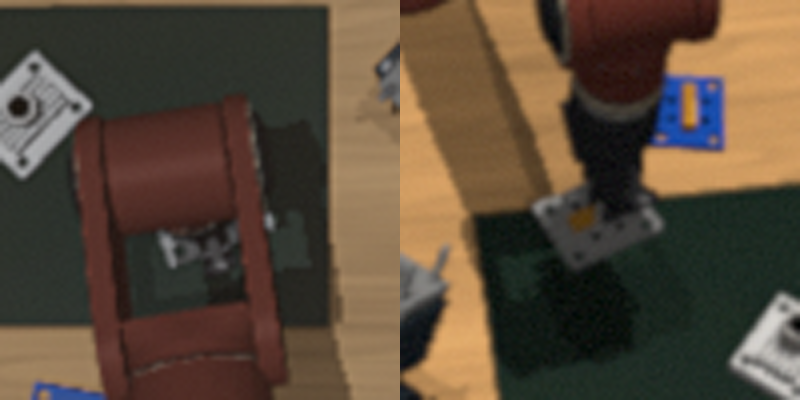

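Run:
```python
from h import *
from plant import manip,imaging
s=manip.state();print(s["tool_pos"]);S=pickle.load(open("scene1.pkl","rb"))
p,R=s["tool_pos"],q2R(s["tool_rot"])
D=np.diag([-1,1,-1.]) # plate axes in tool
uv=(np.array([(663,225),(577,270),(533,207),(625,183)],float)-[400,0]+.5)/4-.5+[302,133]
X=lambda q,P:(P@(D@Ro.from_euler("z",q[3]).as_matrix()).T+q[:3])@R.T+p
P=rect(46,37,6);q0=np.array([-.0018,0,.0259,0])
print("expected residual",(proj(S,X(q0,P))-uv).round(1).tolist())
r=least_squares(lambda q:np.r_[(proj(S,X(q,P))-uv)[[0,1,2]].ravel(),(q[1])*500,q[3]*50],q0,x_scale=.01);print(r.x,r.fun.round(2))
for k in("edges",):
    L=line(P)[:120] # three unobstructed sides
    print(refine(r.x,[(S,L)],lambda q:(R@D@Ro.from_euler("z",q[2]).as_matrix(),p+R@np.array([q[0],0*q[1],q[3]]))) if 0 else "")
# after gradient refine with dx,dz only
best=max((map_coordinates(grad(S),proj(S,X([dx,0,dz,0],line(P)[:120]))[:,::-1].T,order=1).mean(),dx,dz) for dx in np.arange(-.008,.0081,.0005) for dz in np.arange(.018,.034,.0005));print(best)
```

```text
[0.474594   0.14975585 0.1489255 ]
expected residual [[0.4, 0.4], [-0.6, -0.6], [0.2, -0.4], [-0.7, -4.1]]
[-1.72116156e-03 -2.34981999e-05  2.72177834e-02  7.36921997e-03] [ 0.37  0.52 -0.51 -0.37  0.15 -0.13 -0.01  0.37]

(np.float64(122.28783743361691), np.float64(-0.006499999999999999), np.float64(0.025000000000000005))
```

```bash
cat >> h.py <<'E'
CY=np.array([.5598,-.0486,-2.30,.2108]);OFF=np.array([-.0018,0,.0262])
def tgt(h,off=OFF,cy=CY,ex=0,ey=0): # TCP pose with part's bottom h above face
    C=cylR(cy[2]);R=C@np.diag([-1,1,-1.]);return R,np.r_[cy[:2],cy[3]]+C@np.array([ex,ey,h])-R@off
E
python3 - <<'E'
from h import *
from plant import manip
R,p=tgt(.055);print(p);print(plan(manip.state(),R,p,12))
E
```

```text
[ 0.52626852 -0.01622632  0.27731515]
[[-14.4  -1.  -10.7  -2.6  -1.6   5.1]
 [-14.7   0.8 -10.3  -2.6  -1.6   5.1]
 [-14.9   2.6  -9.8  -2.6  -1.6   5.1]
 [-14.8   4.3  -9.2  -2.6  -1.6   5.1]
 [-14.6   6.   -8.6  -2.6  -1.6   5.1]
 [-14.2   7.7  -7.9  -2.6  -1.6   5.1]
 [-13.7   9.3  -7.1  -2.6  -1.6   5.1]
 [-13.   10.8  -6.3  -2.6  -1.6   5.1]
 [-12.2  12.1  -5.4  -2.6  -1.6   5.1]
 [-11.2  13.4  -4.5  -2.6  -1.6   5.1]
 [-10.   14.5  -3.5  -2.6  -1.6   5.1]
 [ -8.8  15.5  -2.6  -2.6  -1.6   5.1]]
```

play_rows(
  commands=[
    [-14.4, -1, -10.7, -2.6, -1.6, 5.1],
    [-14.7, 0.8, -10.3, -2.6, -1.6, 5.1],
    [-14.9, 2.6, -9.8, -2.6, -1.6, 5.1],
    [-14.8, 4.3, -9.2, -2.6, -1.6, 5.1],
    [-14.6, 6, -8.6, -2.6, -1.6, 5.1],
  ],
)

```text
time: 3.53
tool_pos: [0.4965, 0.0802, 0.2035]
tool_rot: [0.12, 0.73, 0.67, 0.053]
contact_force: [0.1, 0.4, -3.1]
gripper_width: 0.131
grasp_force: 59.5
```

play_rows(
  commands=[
    [-14.2, 7.7, -7.9, -2.6, -1.6, 5.1],
    [-13.7, 9.3, -7.1, -2.6, -1.6, 5.1],
    [-13, 10.8, -6.3, -2.6, -1.6, 5.1],
    [-12.2, 12.1, -5.4, -2.6, -1.6, 5.1],
  ],
)

```text
time: 3.87
tool_pos: [0.5134, 0.0249, 0.2462]
tool_rot: [0.211, 0.825, 0.515, 0.093]
contact_force: [0.1, -0.1, -2.4]
gripper_width: 0.137
grasp_force: 59.6
```

play_rows(
  commands=[
    [-11.2, 13.4, -4.5, -2.6, -1.6, 5.1],
    [-10, 14.5, -3.5, -2.6, -1.6, 5.1],
    [-8.8, 15.5, -2.6, -2.6, -1.6, 5.1],
    [0, 0, 0, 0, 0, 0],
    [0, 0, 0, 0, 0, 0],
  ],
)

```text
time: 4.28
tool_pos: [0.5263, -0.0157, 0.278]
tool_rot: [0.272, 0.873, 0.387, 0.12]
contact_force: [0.4, 0.0, -3.7]
gripper_width: 0.135
grasp_force: 59.6
```

play_rows(
  commands=[
    [0, 0, 0, 0, 0, 0],
    [0, 0, 0, 0, 0, 0],
    [0, 0, 0, 0, 0, 0],
  ],
)

```text
time: 4.53
tool_pos: [0.5266, -0.0157, 0.2788]
tool_rot: [0.273, 0.873, 0.387, 0.121]
contact_force: [-0.3, 0.4, -2.9]
gripper_width: 0.137
grasp_force: 59.6
```

Run:
```python
from h import *
from plant import manip
s=manip.state();print(s["joint_pos"].round(2),s["contact_force"]);R,p=tgt(.055);print(p,s["tool_pos"]);print(plan(s,R,p,1))
```

```text
[ 0.03 -0.46  2.07 -0.46  1.11  0.89] [-0.29349653  0.36039517 -2.94576901]
[ 0.52626852 -0.01622632  0.27731515] [ 0.52657088 -0.01571217  0.27875954]
[[-0.6 -0.7  1.3 -0.3  0.3 -0.3]]
```

play_rows(
  commands=[
    [-0.3, -0.4, 8, -0.3, 0.3, -0.3],
    [-0.3, -0.3, 8, 0, 0, 0],
    [0, 0, 0, 0, 0, 0],
    [0, 0, 0, 0, 0, 0],
    [0, 0, 0, 0, 0, 0],
  ],
)

```text
time: 4.95
tool_pos: [0.5328, -0.0224, 0.2659]
tool_rot: [0.275, 0.871, 0.389, 0.123]
contact_force: [-0.1, 0.0, -2.9]
gripper_width: 0.134
grasp_force: 59.5
```

```bash
cat > look.py <<'E'
from h import *
from plant import manip,imaging
def look(tag,off,hp,draw=True,wins=((300,145),(235,170)),top=6):
    s=manip.state();R,p=q2R(s["tool_rot"]),s["tool_pos"];D=np.diag([-1,1,-1.]);C=cylR(CY[2]);ims=[]
    pb=p+R@off;print("part bottom in face frame mm",(C.T@(pb-np.r_[CY[:2],CY[3]])*1e3).round(1),"rot err deg",np.degrees(Ro.from_matrix(C.T@R@D).as_rotvec()).round(2))
    for n,(wx,wy) in zip(("top","scene"),wins):
        f=imaging.grab_frame(n);pickle.dump(f,open(n+tag+".pkl","wb"))
        im=cv2.resize(f["image"][wy:wy+75,wx:wx+100],None,fx=8,fy=8,interpolation=cv2.INTER_CUBIC)[:,:]
        raw=im.copy()
        def dr(X,c,cl=True):cv2.polylines(im,[np.round(((proj(f,X)-[wx,wy]+.5)*8-.5)*8).astype(int)],cl,c,1,cv2.LINE_AA,3)
        dr(rect(46,37,top)@(R@D).T+pb,(255,0,0));o=np.r_[CY[:2],CY[3]]
        dr(rect(46,37,0)@C.T+o,(0,255,0))
        for b,t in zip(rect(35,27,0),rect(35,27,34)):dr(np.array([b,t])@C.T+o,(0,255,0),False)
        ims.append(np.hstack([raw,im]) if n=="scene" else im)
    cv2.imwrite(f"pics/{tag}.png",cv2.resize(ims[1],(800,300))[:,:,::-1] if 0 else ims[1][:,800:][:,:,::-1]);cv2.imwrite(f"pics/{tag}raw.png",ims[1][:,:800][:,:,::-1]);cv2.imwrite(f"pics/{tag}t.png",ims[0][:,:,::-1])
E
python3 -c "
from look import *
look('i1',OFF,.04)"
```

```text
part bottom in face frame mm [ 0.2  0.9 40.5] rot err deg [ 0.12 -0.   -0.1 ]
```

View pics/i1.png

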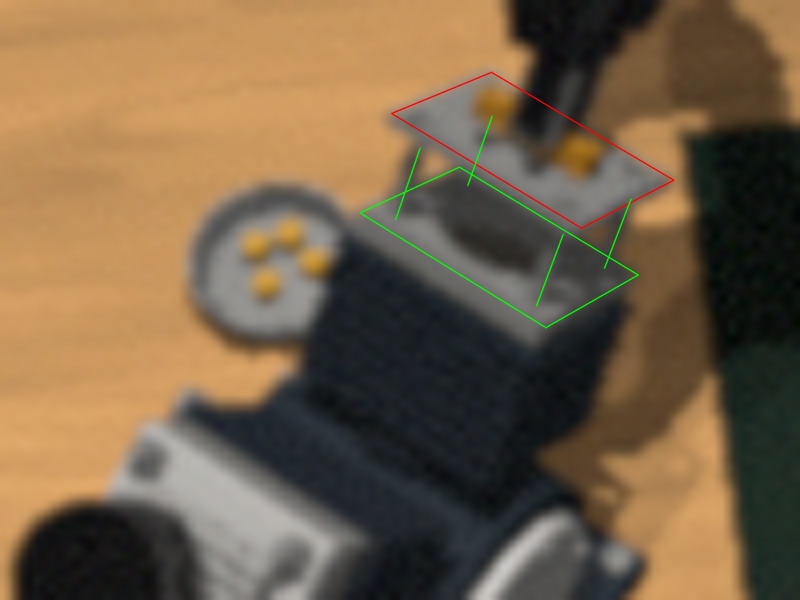

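Run:
```python
from h import *
ims=[]
for n,wx,wy in(("top0",331,176),("scene0",274,176)):
    f=pickle.load(open(n+".pkl","rb"));im=cv2.resize(f["image"][wy:wy+50,wx:wx+44],None,fx=9,fy=9,interpolation=cv2.INTER_LANCZOS4).astype(float)
    g=np.clip(255*(im/255)**.6,0,255).astype(np.uint8)
    for k in range(0,44,10):cv2.putText(g,str(wx+k),(k*9,8),0,.3,(255,255,0));cv2.line(g,(k*9+4,10),(k*9+4,16),(255,255,0))
    for k in range(0,50,10):cv2.putText(g,str(wy+k),(0,k*9+8),0,.3,(255,255,0));
    ims.append(g)
cv2.imwrite("pics/cyl.png",np.hstack(ims)[:,:,::-1])
```

```text
(no output)
```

View pics/cyl.png

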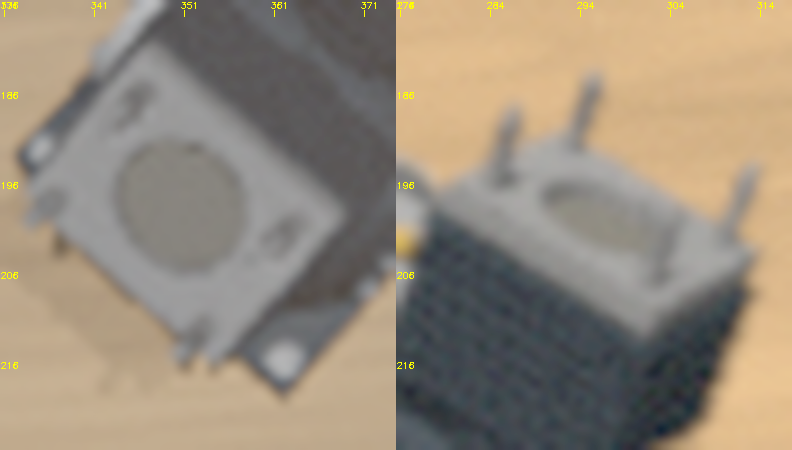

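Run:
```python
from h import *
T,S=[pickle.load(open(n+"0.pkl","rb")) for n in("top","scene")]
u=lambda L,ox,cx:(np.array(L,float)-[cx,0]+.5)/9-.5+[ox,176]
obs=[("s tips",S,rect(35,27,34),u([(674,213),(512,108),(593,76),(752,170)],274,396)),
("s base",S,rect(35,27,0),u([(658,280),(503,180),(575,142),(730,237)],274,396)),
("s bore",S,np.zeros((1,3)),u([(598,217)],274,396)),
("s corn",S,rect(46,37,0),u([(640,322),(443,195),(560,130),(752,250)],274,396)),
("t bore",T,np.zeros((1,3)),u([(180,205)],331,0)),
("t tips",T,rect(35,27,34),u([(118,122),(270,248),(183,355),(35,212)],331,0)),
("t base",T,rect(35,27,0)[:2],u([(150,87),(302,217)],331,0)),
("t corn",T,rect(46,37,0)[2:],u([(212,360),(33,185)],331,0))]
P=lambda p,X:X@cylR(p[2]).T+np.r_[p[:2],p[3]]
def fit(ob,x=CY):
    r=least_squares(lambda p:np.concatenate([(proj(f,P(p,X))-uv).ravel() for _,f,X,uv in ob]),x,x_scale=.1,loss="soft_l1",f_scale=.5);return r.x
x=fit(obs);print(x)
for n,f,X,uv in obs:print(n,(proj(f,P(x,X))-uv).round(1).tolist())
print("S",fit([o for o in obs if o[1] is S]));print("studs+bore",fit([o for o in obs if "corn" not in o[0]]))
C=cylR(CY[2]);print("shift in face frame mm",(C.T@(np.r_[x[:2],x[3]]-np.r_[CY[:2],CY[3]])*1e3).round(1))
```

```text
[ 0.5593308  -0.04955207 -2.31343488  0.21234484]
s tips [[0.0, -0.7], [0.3, -0.1], [0.5, -0.4], [0.0, -0.3]]
s base [[-1.6, 0.8], [-1.8, 0.9], [-0.6, 1.0], [-0.9, 1.0]]
s bore [[0.8, 0.0]]
s corn [[1.5, -1.2], [0.4, -1.7], [0.1, -0.0], [0.8, 0.4]]
t bore [[0.2, -0.1]]
t tips [[0.3, -1.2], [0.4, -0.0], [-0.3, -0.2], [-0.5, 0.8]]
t base [[0.4, -0.2], [0.1, 0.1]]
t corn [[0.6, 0.2], [-0.8, 0.5]]
S [ 0.55370783 -0.04981544 -2.31044619  0.20381801]
studs+bore [ 0.55886678 -0.0489701  -2.30038188  0.21275357]
shift in face frame mm [1.  1.1 1.1]
```

```bash
sed -i 's/^CY=np.array.*;OFF/CY=np.array([.5591,-.0492,-2.306,.2125]);OFF/' h.py
cat >> h.py <<'E'
def where(h,off=OFF,n=1):
    from plant import manip
    s=manip.state();R,p=tgt(h,off);C=cylR(CY[2])
    print("part in face frame mm",(C.T@(s["tool_pos"]+q2R(s["tool_rot"])@off-np.r_[CY[:2],CY[3]])*1e3).round(1),"F face",(C.T@s["contact_force"]).round(1),"t",s["time"]);print(plan(s,R,p,n))
E
python3 -c "
from h import *;where(.026,n=2)"
```

```text
part in face frame mm [-0.8  0.5 39.6] F face [-0.2 -1.  -2.3] t 5.05
[[-0.4 -0.2  6.8  0.1 -0.1  0.1]
 [-0.4 -0.2  6.8  0.1 -0.1  0.1]]
```

play_rows(
  commands=[
    [-0.8, -0.5, 3, 0.1, -0.1, 0.2],
    [0, 0, 4, 0, 0, 0],
    [0, 0, 4, 0, 0, 0],
    [0, 0, 3, 0, 0, 0],
    [0, 0, 0, 0, 0, 0],
  ],
)

```text
time: 5.47
tool_pos: [0.5378, -0.0282, 0.2533]
tool_rot: [0.274, 0.872, 0.387, 0.122]
contact_force: [-0.0, 0.4, -3.0]
gripper_width: 0.136
grasp_force: 59.6
```

```bash
python3 -c "
from h import *;where(.026)"
```

```text
part in face frame mm [ 0.5 -1.1 24.4] F face [-0.3 -1.9 -2.3] t 5.4667
[[ 0.5  1.  -1.6 -0.  -0.1 -0. ]]
```

play_rows(
  commands=[
    [0.3, 0.5, 4, 0, 0, 0],
    [0, 0, 4, 0, 0, 0],
    [0, 0, 4, 0, 0, 0],
    [0, 0, 2, 0, 0, 0],
    [0, 0, 0, 0, 0, 0],
  ],
)

```text
time: 5.88
tool_pos: [0.5444, -0.0336, 0.2425]
tool_rot: [0.275, 0.872, 0.387, 0.123]
contact_force: [0.5, -0.1, -2.8]
gripper_width: 0.138
grasp_force: 59.6
```

```bash
python3 -c "
from h import *;where(.0)"
```

```text
part in face frame mm [ 0.1 -0.3 10.7] F face [-0.3 -1.2 -2.5] t 5.8833
[[ 0.1  0.3 10.7 -0.  -0.1 -0. ]]
```

play_rows(
  commands=[
    [0, 0.2, 4, 0, 0, 0],
    [0, 0, 4, 0, 0, 0],
    [0, 0, 3, 0, 0, 0],
    [0, 0, 2, 0, 0, 0],
    [0, 0, 0, 0, 0, 0],
  ],
)

```text
time: 6.3
tool_pos: [0.5496, -0.0379, 0.234]
tool_rot: [0.274, 0.872, 0.387, 0.122]
contact_force: [-14.1, 8.3, 7.0]
gripper_width: 0.14
grasp_force: 61.6
```

play_rows(
  commands=[
    [0, 0, 1, 0, 0, 0],
    [0, 0, 1, 0, 0, 0],
    [0, 0, 0, 0, 0, 0],
  ],
)

```text
time: 6.55
tool_pos: [0.5498, -0.038, 0.234]
tool_rot: [0.273, 0.872, 0.386, 0.122]
contact_force: [-28.8, 14.6, 18.1]
gripper_width: 0.135
grasp_force: 63.7
```

```bash
python3 -c "
from look import *
where(.0);look('i2',OFF,0)"
```

```text
part in face frame mm [-0.3  0.4 -0.3] F face [  8.5 -15.1  32.7] t 6.55
[[-0.3 -0.5 -0.3 -0.2 -0.  -0.1]]
part bottom in face frame mm [-0.3  0.4 -0.3] rot err deg [-0.15  0.03 -0.13]
```

View pics/i2raw.png

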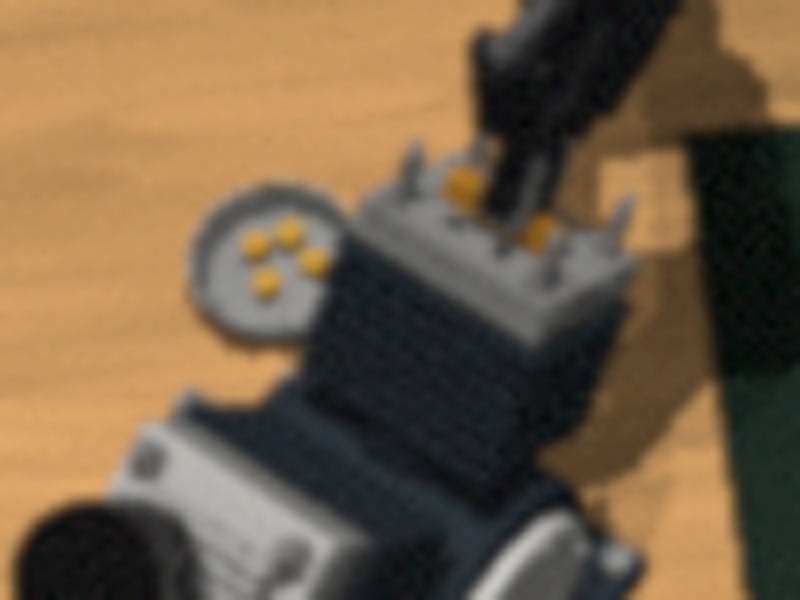

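The plate is fully down: all four studs come through it in the raw crop, at about (410,165), (480,150), (625,220) and (548,265). The measured height is about 0 and the contact force is about 30 N. Now I'll unload and release.

play_rows(
  commands=[
    [-0.5, -1, -2, 0, 0, 0],
    [0, 0, -1, 0, 0, 0],
    [0, 0, 0, 0, 0, 0],
  ],
)

```text
time: 6.9
tool_pos: [0.5491, -0.0377, 0.2337]
tool_rot: [0.275, 0.871, 0.387, 0.124]
contact_force: [-3.9, 3.5, 1.3]
gripper_width: 0.137
grasp_force: 60.4
```

play_rows(
  commands=[
    [0, 0, 0, 0, 0, 0],
    [0, 0, 0, 0, 0, 0],
    [0, 0, 0, 0, 0, 0],
  ],
  hand=35,
)

```text
time: 7.15
tool_pos: [0.5494, -0.0382, 0.2337]
tool_rot: [0.275, 0.871, 0.387, 0.124]
contact_force: [-0.0, 0.2, -0.7]
gripper_width: 0.407
grasp_force: 0.0
```

play_rows(
  commands=[
    [0, 0, -8, 0, 0, 0],
    [0, 0, -20, 0, 0, 0],
    [0, 0, -30, 0, 0, 0],
    [0, 0, -35, 0, 0, 0],
    [0, 0, -10, 0, 0, 0],
  ],
)

```text
time: 7.57
tool_pos: [0.5053, 0.0027, 0.3239]
tool_rot: [0.276, 0.871, 0.386, 0.127]
contact_force: [0.3, -0.0, 1.7]
gripper_width: 0.41
grasp_force: 0.0
```

Run:
```python
from h import *
from plant import manip
s=manip.state();print(s["contact_force"])
for n in(0,):
  pass
hd=(.5689,.3226,-.77)
# options: tool y along head y or head x; tool x = -head x
for a in(0,90,-90,180):
    R=flatR(hd[2]+np.radians(a))@np.diag([-1,1,-1.]);print(a,np.degrees(np.linalg.norm(Ro.from_matrix(q2R(s["tool_rot"]).T@R).as_rotvec())))
R=flatR(hd[2])@np.diag([-1,1,-1.])
print(plan(s,R,np.array([.5689,.3226,.17]),14))
```

```text
[ 0.33729348 -0.01205971  1.73120158]
0 93.50520736546325
90 178.11106024159193
-90 35.47401578920396
180 97.11946268786835
[[ 19.9 -16.2   2.2   2.    1.9  -6.1]
 [ 21.4 -13.9   3.4   2.    1.9  -6.1]
 [ 22.6 -11.4   4.6   2.    1.9  -6.1]
 [ 23.5  -8.8   5.7   2.    1.9  -6.1]
 [ 24.1  -6.    6.8   2.    1.9  -6.1]
 [ 24.4  -3.2   7.8   2.    1.9  -6.1]
 [ 24.3  -0.3   8.6   2.    1.9  -6.1]
 [ 23.9   2.5   9.4   2.    1.9  -6.1]
 [ 23.1   5.4  10.    2.    1.9  -6.1]
 [ 22.    8.1  10.5   2.    1.9  -6.1]
 [ 20.7  10.8  10.9   2.    1.9  -6.1]
 [ 19.   13.3  11.2   2.    1.9  -6.1]
 [ 17.1  15.6  11.3   2.    1.9  -6.1]
 [ 15.   17.7  11.2   2.    1.9  -6.1]]
```

play_rows(
  commands=[
    [19.9, -16.2, 2.2, 2, 1.9, -6.1],
    [21.4, -13.9, 3.4, 2, 1.9, -6.1],
    [22.6, -11.4, 4.6, 2, 1.9, -6.1],
    [23.5, -8.8, 5.7, 2, 1.9, -6.1],
    [24.1, -6, 6.8, 2, 1.9, -6.1],
  ],
  hand=60,
)

```text
time: 7.98
tool_pos: [0.5271, 0.1167, 0.2618]
tool_rot: [0.188, 0.745, 0.635, 0.084]
contact_force: [-0.4, -0.3, -0.3]
gripper_width: 0.704
grasp_force: 0.0
```

play_rows(
  commands=[
    [24.4, -3.2, 7.8, 2, 1.9, -6.1],
    [24.3, -0.3, 8.6, 2, 1.9, -6.1],
    [23.9, 2.5, 9.4, 2, 1.9, -6.1],
    [23.1, 5.4, 10, 2, 1.9, -6.1],
    [22, 8.1, 10.5, 2, 1.9, -6.1],
  ],
)

```text
time: 8.4
tool_pos: [0.5494, 0.2307, 0.206]
tool_rot: [0.086, 0.556, 0.826, 0.037]
contact_force: [0.7, -0.6, 0.9]
gripper_width: 0.704
grasp_force: 0.0
```

play_rows(
  commands=[
    [20.7, 10.8, 10.9, 2, 1.9, -6.1],
    [19, 13.3, 11.2, 2, 1.9, -6.1],
    [17.1, 15.6, 11.3, 2, 1.9, -6.1],
    [15, 17.7, 11.2, 2, 1.9, -6.1],
    [0, 0, 0, 0, 0, 0],
  ],
)

```text
time: 8.82
tool_pos: [0.5667, 0.3232, 0.1576]
tool_rot: [-0.003, 0.371, 0.929, -0.004]
contact_force: [-1.1, -0.8, -0.1]
gripper_width: 0.701
grasp_force: 0.0
```

play_rows(
  commands=[
    [0, 0, 0, 0, 0, 0],
    [0, 0, 0, 0, 0, 0],
    [0, 0, 0, 0, 0, 0],
    [0, 0, 0, 0, 0, 0],
  ],
)

```text
time: 9.15
tool_pos: [0.567, 0.3204, 0.1634]
tool_rot: [0.0, 0.373, 0.928, -0.002]
contact_force: [-0.3, 0.1, -0.4]
gripper_width: 0.705
grasp_force: 0.0
```

Run:
```python
from h import *
from plant import manip,imaging
s=manip.state();print(s["tool_pos"],s["contact_force"],s["joint_pos"].round(2))
hd=(.5689,.3226,-.77)
R=flatR(hd[2])@np.diag([-1,1,-1.])
print(plan(s,R,np.array([.5689,.3226,.058]),4))
# re-measure head from scene view: boss + holes (arm may hide the top view)
S=imaging.grab_frame("scene");pickle.dump(S,open("scene2.pkl","wb"))
```

```text
[0.56698721 0.32042759 0.16335718] [-0.33745678  0.10459813 -0.44433437] [ 0.4   0.18  1.62 -0.    1.35 -0.4 ]
[[ 0.1  0.8 26.3 -0.   0.   0.1]
 [ 0.1  0.8 26.3 -0.   0.   0.1]
 [ 0.1  0.8 26.3 -0.   0.   0.1]
 [ 0.   0.7 26.3 -0.   0.   0.1]]
```

play_rows(
  commands=[
    [0, 1, 30, 0, 0, 0.2],
    [0, 1, 30, 0, 0, 0.2],
    [0, 1, 30, 0, 0, 0],
    [0, 0, 14, 0, 0, 0],
    [0, 0, 3, 0, 0, 0],
  ],
)

```text
time: 9.62
tool_pos: [0.5662, 0.3213, 0.0515]
tool_rot: [-0.003, 0.376, 0.926, -0.005]
contact_force: [-0.1, -0.9, -1.1]
gripper_width: 0.701
grasp_force: 0.0
```

play_rows(
  commands=[
    [0, 0, 0, 0, 0, 0],
    [0, 0, 0, 0, 0, 0],
    [0, 0, 0, 0, 0, 0],
    [0, 0, 0, 0, 0, 0],
  ],
)

```text
time: 9.95
tool_pos: [0.5701, 0.3234, 0.0576]
tool_rot: [0.001, 0.376, 0.927, -0.001]
contact_force: [-0.7, -1.0, 0.2]
gripper_width: 0.699
grasp_force: 0.0
```

play_rows(
  commands=[
    [0, 0, 0, 0, 0, 0],
    [0, 0, 0, 0, 0, 0],
    [0, 0, 0, 0, 0, 0],
    [0, 0, 0, 0, 0, 0],
    [0, 0, 0, 0, 0, 0],
  ],
  hand=0,
)

```text
time: 10.37
tool_pos: [0.5689, 0.3228, 0.0562]
tool_rot: [-0.0, 0.376, 0.927, -0.002]
contact_force: [-2.2, -1.4, 6.4]
gripper_width: 0.325
grasp_force: 59.6
```

play_rows(
  commands=[
    [0, 0, -12, 0, 0, 0],
    [0, 0, -25, 0, 0, 0],
    [0, 0, -35, 0, 0, 0],
    [0, 0, -35, 0, 0, 0],
    [0, 0, -15, 0, 0, 0],
  ],
)

```text
time: 10.78
tool_pos: [0.5705, 0.3241, 0.1819]
tool_rot: [0.002, 0.376, 0.927, -0.0]
contact_force: [2.8, 0.4, -2.8]
gripper_width: 0.326
grasp_force: 60.3
```

play_rows(
  commands=[
    [0, 0, 0, 0, 0, 0],
    [0, 0, 0, 0, 0, 0],
    [0, 0, 0, 0, 0, 0],
    [0, 0, 0, 0, 0, 0],
  ],
)

```text
time: 11.12
tool_pos: [0.567, 0.3224, 0.1728]
tool_rot: [-0.003, 0.376, 0.927, -0.005]
contact_force: [-0.1, 0.3, -6.0]
gripper_width: 0.328
grasp_force: 60.3
```

Run:
```python
from h import *
from plant import manip,imaging
s=manip.state();print(s["tool_pos"],s["tool_rot"],s["contact_force"])
HO=np.array([0,0,.0532]);R,p=tgt(.062,HO);print(p);print(plan(s,R,p,16))
```

```text
[0.56699795 0.32242305 0.17284269] [-0.00267749  0.37618125  0.92653044 -0.00467283] [-0.13908159  0.30405252 -6.0222474 ]
[ 0.51009181 -0.0048803   0.30686632]
[[-11.7 -17.2  -8.2  -1.8  -1.7   5.3]
 [-13.5 -15.8  -8.4  -1.8  -1.7   5.3]
 [-15.1 -14.2  -8.4  -1.8  -1.7   5.3]
 [-16.6 -12.5  -8.4  -1.8  -1.7   5.3]
 [-17.9 -10.6  -8.2  -1.8  -1.7   5.3]
 [-19.   -8.7  -8.   -1.8  -1.7   5.3]
 [-20.   -6.6  -7.7  -1.8  -1.7   5.3]
 [-20.7  -4.5  -7.3  -1.8  -1.7   5.3]
 [-21.2  -2.3  -6.8  -1.8  -1.7   5.3]
 [-21.5  -0.1  -6.2  -1.8  -1.7   5.3]
 [-21.6   2.   -5.5  -1.8  -1.7   5.3]
 [-21.5   4.2  -4.8  -1.8  -1.7   5.3]
 [-21.1   6.3  -4.   -1.8  -1.7   5.3]
 [-20.5   8.4  -3.2  -1.8  -1.7   5.3]
 [-19.7  10.3  -2.3  -1.8  -1.7   5.3]
 [-18.7  12.2  -1.4  -1.8  -1.7   5.3]]
```

play_rows(
  commands=[
    [-11.7, -17.2, -8.2, -1.8, -1.7, 5.3],
    [-13.5, -15.8, -8.4, -1.8, -1.7, 5.3],
    [-15.1, -14.2, -8.4, -1.8, -1.7, 5.3],
    [-16.6, -12.5, -8.4, -1.8, -1.7, 5.3],
    [-17.9, -10.6, -8.2, -1.8, -1.7, 5.3],
  ],
)

```text
time: 11.53
tool_pos: [0.5493, 0.2196, 0.2157]
tool_rot: [0.097, 0.578, 0.81, 0.04]
contact_force: [0.5, -0.1, -4.9]
gripper_width: 0.329
grasp_force: 60.7
```

play_rows(
  commands=[
    [-19, -8.7, -8, -1.8, -1.7, 5.3],
    [-20, -6.6, -7.7, -1.8, -1.7, 5.3],
    [-20.7, -4.5, -7.3, -1.8, -1.7, 5.3],
    [-21.2, -2.3, -6.8, -1.8, -1.7, 5.3],
    [-21.5, -0.1, -6.2, -1.8, -1.7, 5.3],
  ],
)

```text
time: 11.95
tool_pos: [0.5311, 0.1176, 0.2576]
tool_rot: [0.188, 0.74, 0.641, 0.082]
contact_force: [0.2, -0.4, -4.8]
gripper_width: 0.329
grasp_force: 60.8
```

play_rows(
  commands=[
    [-21.6, 2, -5.5, -1.8, -1.7, 5.3],
    [-21.5, 4.2, -4.8, -1.8, -1.7, 5.3],
    [-21.1, 6.3, -4, -1.8, -1.7, 5.3],
  ],
)

```text
time: 12.2
tool_pos: [0.5202, 0.0565, 0.2827]
tool_rot: [0.237, 0.815, 0.519, 0.104]
contact_force: [0.6, 0.0, -4.5]
gripper_width: 0.323
grasp_force: 60.8
```

play_rows(
  commands=[
    [-20.5, 8.4, -3.2, -1.8, -1.7, 5.3],
    [-19.7, 10.3, -2.3, -1.8, -1.7, 5.3],
    [-18.7, 12.2, -1.4, -1.8, -1.7, 5.3],
    [0, 0, 0, 0, 0, 0],
    [0, 0, 0, 0, 0, 0],
  ],
)

```text
time: 12.62
tool_pos: [0.5101, -0.0038, 0.3087]
tool_rot: [0.28, 0.87, 0.387, 0.125]
contact_force: [-0.8, -0.6, -5.3]
gripper_width: 0.33
grasp_force: 60.8
```

play_rows(
  commands=[
    [0, 0, 0, 0, 0, 0],
    [0, 0, 0, 0, 0, 0],
    [0, 0, 0, 0, 0, 0],
  ],
)

```text
time: 12.87
tool_pos: [0.5109, -0.0032, 0.31]
tool_rot: [0.281, 0.869, 0.387, 0.125]
contact_force: [1.2, -0.2, -4.2]
gripper_width: 0.324
grasp_force: 60.8
```

Run:
```python
from h import *
where(.045,np.array([0,0,.0532]),2)
```

```text
part in face frame mm [-1.9  2.2 64.8] F face [-0.6 -1.6 -4.1] t 12.8667
[[-0.9 -0.8  9.9  0.4 -0.1  0.1]
 [-0.9 -0.8  9.9  0.4 -0.1  0.1]]
```

play_rows(
  commands=[
    [-0.9, -0.8, 10, 0.4, -0.1, 0.1],
    [-0.9, -0.8, 10, 0.4, -0.1, 0.1],
    [0, 0, 0, 0, 0, 0],
    [0, 0, 0, 0, 0, 0],
    [0, 0, 0, 0, 0, 0],
  ],
)

```text
time: 13.28
tool_pos: [0.5177, -0.0122, 0.2937]
tool_rot: [0.276, 0.872, 0.385, 0.122]
contact_force: [0.7, 0.3, -5.6]
gripper_width: 0.329
grasp_force: 60.8
```

```bash
python3 -c "
from look import *
where(.045,np.array([0,0,.0532]));look('j1',np.array([0,0,.0532]),0,top=14)
im=np.hstack([cv2.imread('pics/j1.png')[:450,250:700],cv2.imread('pics/j1raw.png')[:450,350:700]]);cv2.imwrite('pics/j1c.png',im)"
```

```text
part in face frame mm [ 0.5  1.2 45.1] F face [-0.7 -2.9 -4.7] t 13.2833
[[ 0.4 -1.1  0.1  0.2  0.1 -0.2]]
part bottom in face frame mm [ 0.5  1.2 45.1] rot err deg [ 0.16 -0.1  -0.16]
```

View pics/j1c.png

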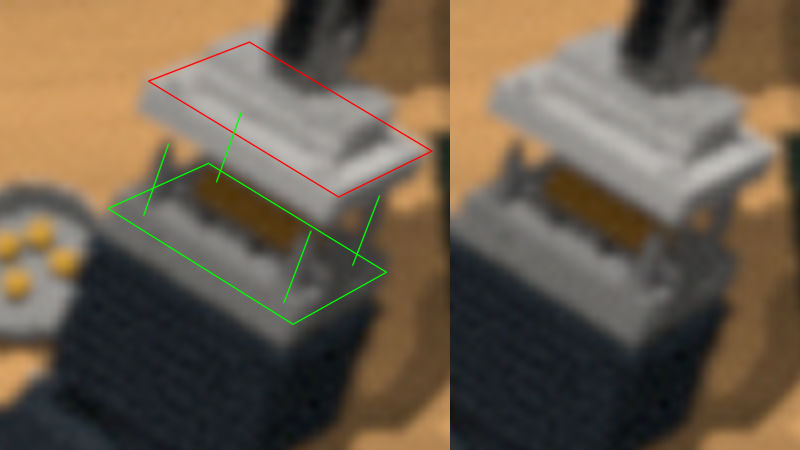

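play_rows(
  commands=[
    [0.8, -1.1, 3, 0.2, 0.1, -0.2],
    [0, 0, 4, 0, 0, 0],
    [0, 0, 4, 0, 0, 0],
    [0, 0, 3, 0, 0, 0],
    [0, 0, 0, 0, 0, 0],
  ],
)

```text
time: 13.8
tool_pos: [0.5232, -0.0165, 0.2807]
tool_rot: [0.274, 0.872, 0.387, 0.121]
contact_force: [-0.5, -0.3, -4.8]
gripper_width: 0.324
grasp_force: 60.8
```

```bash
python3 -c "
from look import *
where(.028,np.array([0,0,.0532]))"
```

```text
part in face frame mm [-0.2 -0.7 30.5] F face [ 0.6 -2.9 -3.9] t 13.8
[[-0.2  0.6  2.5 -0.1  0.   0.1]]
```

play_rows(
  commands=[
    [0, 0.5, 3, 0, 0, 0],
    [0, 0, 3, 0, 0, 0],
    [0, 0, 3, 0, 0, 0],
    [0, 0, 0, 0, 0, 0],
  ],
)

```text
time: 14.13
tool_pos: [0.5275, -0.0199, 0.2739]
tool_rot: [0.274, 0.872, 0.387, 0.122]
contact_force: [-0.9, 1.8, -6.1]
gripper_width: 0.322
grasp_force: 60.8
```

```bash
python3 -c "
from look import *
where(.006,np.array([0,0,.0532]))"
```

```text
part in face frame mm [-0.6 -0.2 21.8] F face [-0.7 -5.  -3.9] t 14.1333
[[-0.6  0.1 15.8 -0.1 -0.   0. ]]
```

play_rows(
  commands=[
    [-0.2, -0.5, 3, 0, 0, 0],
    [0, 0, 3, 0, 0, 0],
    [0, 0, 3, 0, 0, 0],
    [0, 0, 2, 0, 0, 0],
    [0, 0, 0, 0, 0, 0],
  ],
)

```text
time: 14.55
tool_pos: [0.5318, -0.0241, 0.2649]
tool_rot: [0.275, 0.872, 0.387, 0.122]
contact_force: [-1.3, 2.8, -5.9]
gripper_width: 0.326
grasp_force: 60.9
```

```bash
python3 -c "
from look import *
where(.006,np.array([0,0,.0532]))"
```

```text
part in face frame mm [-0.3 -0.3 11. ] F face [-1.2 -5.7 -3.2] t 14.55
[[-0.3  0.3  5.  -0.  -0.   0. ]]
```

play_rows(
  commands=[
    [0, -0.5, 2, 0, 0, 0],
    [0, 0, 2, 0, 0, 0],
    [0, 0, 2, 0, 0, 0],
    [0, 0, 1, 0, 0, 0],
    [0, 0, 0, 0, 0, 0],
  ],
)

```text
time: 14.97
tool_pos: [0.5342, -0.0258, 0.261]
tool_rot: [0.274, 0.872, 0.387, 0.122]
contact_force: [-11.2, 9.7, 2.6]
gripper_width: 0.325
grasp_force: 62.3
```

```bash
python3 -c "
from look import *
where(.006,np.array([0,0,.0532]))"
```

```text
part in face frame mm [-0.7 -0.2  6.1] F face [  0.3 -10.6  10.6] t 14.9667
[[-0.7  0.1  0.1 -0.1 -0.  -0. ]]
```

play_rows(
  commands=[
    [0, -0.5, 1, 0, 0, 0],
    [0, 0, 1, 0, 0, 0],
    [0, 0, 0, 0, 0, 0],
  ],
)

```text
time: 15.22
tool_pos: [0.5343, -0.0259, 0.261]
tool_rot: [0.274, 0.872, 0.387, 0.122]
contact_force: [-24.0, 14.6, 11.8]
gripper_width: 0.326
grasp_force: 63.9
```

```bash
python3 -c "
from look import *
where(.006,np.array([0,0,.0532]));look('j2',np.array([0,0,.0532]),0,top=14)"
```

```text
part in face frame mm [-0.7 -0.2  6. ] F face [  5.2 -15.9  25.5] t 15.2167
[[-0.7  0.1 -0.  -0.1 -0.  -0.1]]
part bottom in face frame mm [-0.7 -0.2  6. ] rot err deg [-0.1   0.02 -0.08]
```

View pics/j2raw.png

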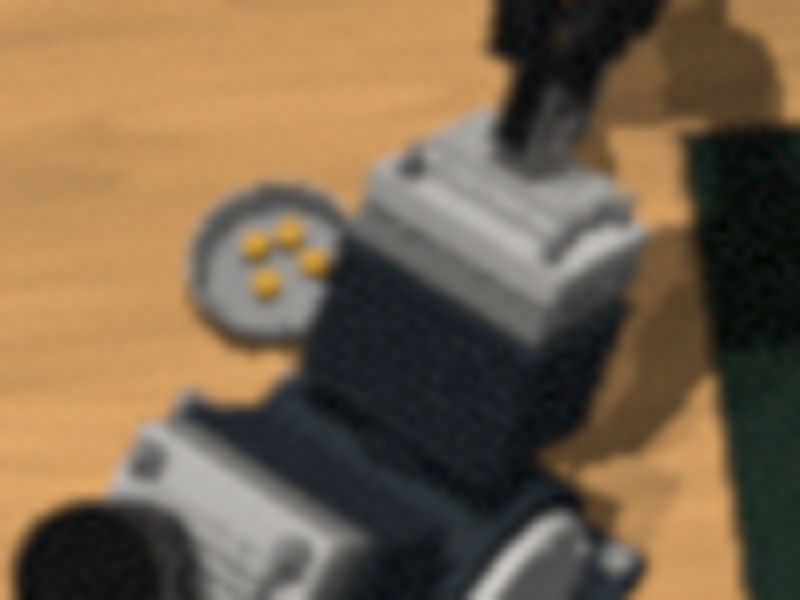

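The head lies flush on the plate with no gap: corners at about (365,185), (550,300) and (645,235), and measured height 6.0 mm, as required. Next I'll unload, release and retreat.

play_rows(
  commands=[
    [-0.4, 1, -2, 0, 0, 0],
    [0, 0, -0.5, 0, 0, 0],
    [0, 0, 0, 0, 0, 0],
  ],
)

```text
time: 15.57
tool_pos: [0.5342, -0.0259, 0.2611]
tool_rot: [0.274, 0.872, 0.387, 0.123]
contact_force: [-6.8, 9.1, -0.2]
gripper_width: 0.322
grasp_force: 61.8
```

play_rows(
  commands=[
    [0, 0, 0, 0, 0, 0],
    [0, 0, 0, 0, 0, 0],
    [0, 0, 0, 0, 0, 0],
    [0, 0, 0, 0, 0, 0],
  ],
  hand=60,
)

```text
time: 15.9
tool_pos: [0.5352, -0.0275, 0.2621]
tool_rot: [0.276, 0.871, 0.387, 0.123]
contact_force: [0.2, 0.1, -0.2]
gripper_width: 0.703
grasp_force: 0.0
```

play_rows(
  commands=[
    [0, 0, -8, 0, 0, 0],
    [0, 0, -20, 0, 0, 0],
    [0, 0, -30, 0, 0, 0],
    [0, 0, -35, 0, 0, 0],
    [0, 0, -30, 0, 0, 0],
  ],
)

```text
time: 16.32
tool_pos: [0.4812, 0.0206, 0.3636]
tool_rot: [0.275, 0.872, 0.387, 0.123]
contact_force: [1.0, -0.1, 0.4]
gripper_width: 0.699
grasp_force: 0.0
```

play_rows(
  commands=[
    [20, -20, -20, 0, 0, 0],
    [20, -20, -20, 0, 0, 0],
    [20, -20, -20, 0, 0, 0],
    [0, 0, 0, 0, 0, 0],
    [0, 0, 0, 0, 0, 0],
  ],
)

```text
time: 16.73
tool_pos: [0.4601, 0.1225, 0.3771]
tool_rot: [0.275, 0.871, 0.389, 0.123]
contact_force: [0.1, 0.3, 0.1]
gripper_width: 0.708
grasp_force: 0.0
```

Run:
```python
from h import *
from plant import manip,imaging
s=manip.state();print(s["time"],s["tool_pos"],s["contact_force"])
# same-window comparison before/after release
a=pickle.load(open("scenej2.pkl","rb"))["image"];f=imaging.grab_frame("scene")["image"];t=imaging.grab_frame("top")["image"]
c=lambda im,x,y:cv2.resize(im[y:y+75,x:x+66],None,fx=6,fy=6,interpolation=cv2.INTER_CUBIC)
cv2.imwrite("pics/end.png",np.hstack([c(f,265,165),c(t,320,150)])[:,:,::-1])
```

```text
16.7333 [0.46009995 0.12254513 0.37711897] [0.07050852 0.32315304 0.07794039]
```

View pics/end.png

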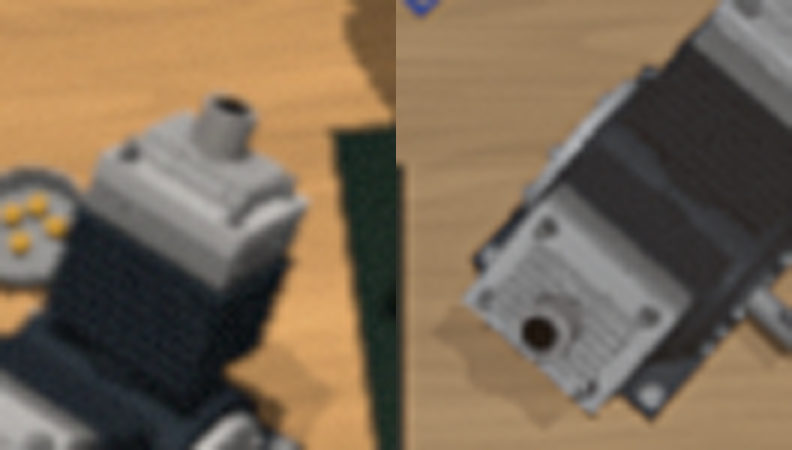

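The head stays flush on the plate after release, with studs showing in the holes (top panel at about (545,228), (650,318), (487,298) and (585,390)). The arm is clear.

```bash
python3 -c "
from plant import manip;print(manip.job_done())"
```

```text
the job is handed in; nothing more can be done
None
```

The valve plate and then the cylinder head are fully down on the open cylinder's studs. Both are released, the arm is clear, nothing else was handled, and the job was handed in at about 17 s.

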